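# Find the socket that fits the connector nut

## Task

Try the sockets from the mat on the hex nut of the connector clamped on the white board until you find the one that fits, stand any that do not fit back upright on the mat, clear of the gripper, and finish while still holding the fitting socket by its adapter, upright and fully seated down over the nut. Do not knock a socket over or disturb the bottle, the jar or the knife.

Things in the scene. Friction and masses are not known exactly. Their poses are not given: they have to be found in the camera images.
- socket_yellow: smallest of three loose steel sockets standing mouth down on the mat; yellow band and tip. Round, 24 mm outside, 26 mm high; above it a 22 mm square adapter from 26 to 62 mm (grip here, fingertips above 27 mm), tip to 65 mm. Hex mouth 16.5 mm across flats, 22 mm deep, for the 14 mm nut. Origin: centre of the mouth's rim, z up; square's faces look along x and y, two hex flats face +x, -x. About 120 g
- socket_red: middle of three loose steel sockets standing mouth down on the mat; red band and tip. Round, 31 mm outside, 26 mm high; above it a 22 mm square adapter from 26 to 62 mm (grip here, fingertips above 27 mm), tip to 65 mm. Hex mouth 22.5 mm across flats, 22 mm deep, for the 20 mm nut. Origin: centre of the mouth's rim, z up; square's faces look along x and y, two hex flats face +x, -x. About 160 g
- socket_blue: largest of three loose steel sockets standing mouth down on the mat; blue band and tip. Round, 38 mm outside, 26 mm high; above it a 22 mm square adapter from 26 to 62 mm (grip here, fingertips above 27 mm), tip to 65 mm. Hex mouth 28.5 mm across flats, 22 mm deep, for the 26 mm nut. Origin: centre of the mouth's rim, z up; square's faces look along x and y, two hex flats face +x, -x. About 200 g
- seat (a point): centre of the recess floor in the round aluminium connector housing (54 mm diameter) held by the board's red clamp jaws, under its fixed brass hex nut; 23 mm above the table. Axes as the board's, z up; two nut flats face +x, -x. The nut is 14 mm high, top edge bevelled 1 mm, and 14, 20 or 26 mm across flats: it changes from start to start and is not told
- rim (a point): centre of that housing's mouth, 18 mm above seat; the round recess is 27, 34 or 41 mm in diameter for the 14, 20 or 26 mm nut, its mouth bevelled 1.2 mm. Only the matching socket goes down to the recess floor: a smaller one stops on the nut, 14 mm above the floor, a larger one on or just inside this rim. Clamp jaws end 8 mm below the rim
- board: fixed white plastic assembly board, 200 (x) x 250 (y) x 15 mm; origin at the centre of its underside. The clamp with the seat is 45 mm towards -x of its centre; two spare housings with nuts of the other two sizes stand fixed 60 mm towards +x, 75 mm to either side (not to be worked on).
- mat: fixed green rubber tool mat, 280 (x) x 100 (y) x 4 mm, on the table; origin at the centre of its underside. The three sockets stand in a row along its x axis, in changing order.
- wash_bottle: white plastic bottle with blue cap, 60 mm diameter, 170 mm high, bystander; origin at the centre of its foot
- jar: clear jar with red lid, 64 mm diameter, 70 mm high, bystander; origin at the centre of its foot
- knife: closed orange utility knife lying flat, about 155 x 24 x 20 mm, long along its x axis, bystander; origin on its underside

How it is judged:
On the way:
1. a socket is lifted and brought over the clamped nut (((horizontal distance between socket_yellow and seat below 0.02 m and z of socket_yellow in the frame of seat above 0.012 m and contact force between socket_yellow and the fingers above 1 N) or (horizontal distance between socket_red and seat below 0.02 m and z of socket_red in the frame of seat above 0.012 m and contact force between socket_red and the fingers above 1 N) or (horizontal distance between socket_blue and seat below 0.02 m and z of socket_blue in the frame of seat above 0.012 m and contact force between socket_blue and the fingers above 1 N))), for 0.05 s.
At the end, for the whole second after the job is handed in: One socket is gripped by the fingers (over 2 N), upright (within 0.1 rad), still, its mouth within 4 mm of the recess floor and within 4 mm of the axis of the clamped nut, which only the fitting one can reach; the other two stand upright, still and untouched on the mat with their centres over it (((horizontal distance between socket_yellow and seat below 0.004 m and z of socket_yellow in the frame of seat below 0.004 m and angle between each of socket_yellow, socket_red, socket_blue's own z axis and vertical below 0.1 rad and linear speed of each of socket_yellow, socket_red, socket_blue below 0.02 m/s and contact force between socket_yellow and the fingers above 2 N and x of socket_red in the frame of mat between -0.14 and 0.14 m and y of socket_red in the frame of mat between -0.05 and 0.05 m and height (world z) of each of socket_red, socket_blue below 0.008 m and contact force between each of socket_red, socket_blue and the fingers below 0.5 N and x of socket_blue in the frame of mat between -0.14 and 0.14 m and y of socket_blue in the frame of mat between -0.05 and 0.05 m) or (horizontal distance between socket_red and seat below 0.004 m and z of socket_red in the frame of seat below 0.004 m and angle between each of socket_red, socket_yellow, socket_blue's own z axis and vertical below 0.1 rad and linear speed of each of socket_red, socket_yellow, socket_blue below 0.02 m/s and contact force between socket_red and the fingers above 2 N and x of socket_yellow in the frame of mat between -0.14 and 0.14 m and y of socket_yellow in the frame of mat between -0.05 and 0.05 m and height (world z) of each of socket_yellow, socket_blue below 0.008 m and contact force between each of socket_yellow, socket_blue and the fingers below 0.5 N and x of socket_blue in the frame of mat between -0.14 and 0.14 m and y of socket_blue in the frame of mat between -0.05 and 0.05 m) or (horizontal distance between socket_blue and seat below 0.004 m and z of socket_blue in the frame of seat below 0.004 m and angle between each of socket_blue, socket_yellow, socket_red's own z axis and vertical below 0.1 rad and linear speed of each of socket_blue, socket_yellow, socket_red below 0.02 m/s and contact force between socket_blue and the fingers above 2 N and x of socket_yellow in the frame of mat between -0.14 and 0.14 m and y of socket_yellow in the frame of mat between -0.05 and 0.05 m and height (world z) of each of socket_yellow, socket_red below 0.008 m and contact force between each of socket_yellow, socket_red and the fingers below 0.5 N and x of socket_red in the frame of mat between -0.14 and 0.14 m and y of socket_red in the frame of mat between -0.05 and 0.05 m))); the arm keeps its last pose, push and grip.
It fails at once if the wash bottle is moved more than 30 mm (distance of wash_bottle from where it was at the start of the episode above 0.03 m).
It fails at once if the jar is moved more than 30 mm (distance of jar from where it was at the start of the episode above 0.03 m).
It fails at once if the knife is moved more than 30 mm (distance of knife from where it was at the start of the episode above 0.03 m).
It fails at once if a socket is knocked over (angle between any of socket_yellow, socket_red, socket_blue's own z axis and vertical above 0.8 rad).
It also fails if it takes over 72 s, if anything falls off the work surface, if the arm or the gripper's body presses on something with over 40 N, if the wrist force passes 120 N, or if a joint passes its speed limit or range.

## Robot

A 7-joint arm with a two-finger parallel gripper is mounted at the origin on the work surface. World frame = base frame: x ahead of the robot, y to its left, z up, the work surface at z = 0. Lengths are in m, angles in rad, forces in N, time in s.
With the tool pointing down it reaches from about 0.425 to 0.95 m from the base axis. Payload 4.7 kg.
Tool frame: the origin (TCP) lies midway between the tips of the shut fingers; the grasp point (between the pads) lies 19 mm behind it (arm.grip_point_offset is the distance from the TCP to the grasp point, in m); z points along the fingers, y is the direction in which the jaws open and shut (so a half turn about z gives the same grasp; the last joint's range is limited). The gripper opens to 85 mm and grips with 20 to 120 N. Pads are 22 mm wide; open, the fingers measure 114 mm over their backs; the gripper's body (76 mm by 85 mm) begins 54 mm behind the grasp point. The pads swing forward as they close: fully open they stand 13 mm farther back than shut.
Start: joints at [-1.226, 0.469, -0.049, 1.532, 0.024, 1.141, -0.082], TCP at [0.246, 0.628, 0.231] pointing down, gripper open.
Joint ranges: [-2.59, 2.59], [-0.33, 1.99], [-1.39, 1.29], [0.1, 2.45], [-1.04, 4.18], [0.21, 1.99], [-2.66, 2.66]. Speed limits (rad/s): [2.57, 2.57, 3.14, 3.14, 3.14, 3.14, 3.14].

## Interface

Orientations are given as a unit quaternion [x, y, z, w].
In Python, from bench import readout, optics, arm, finder gives the robot as it stands.
- The arm moves only by the shell command python3 -m inch 'ROWS' [OPENING] [FORCE]. ROWS is JSON, a list of rows, each an object with "dp": the shift along the tool's x, y, z each as a share of 10 cm, from -1 to 1, a list of three; "turn": the turn, a rotation vector about the tool's x, y, z each as a share of 180 degrees, from -1 to 1, a list of three. A call has 1 to 20 rows; each row is the pose to reach, as a shift and turn from the pose commanded when the call began, along the tool's axes at that moment, turning the shorter way round; what a row does not reach only later rows make up. A row lasts 1/12 s, in which the tool goes at most 41.7 mm and 7.16 degrees, less where a joint would pass 70% of its speed; a pose out of reach is approached as far as the arm can. A call with a number of a shift or a turn outside -1 to 1 is refused whole. A call with a gripper value outside its range is refused whole. OPENING is the opening in per cent of the stroke, from 0 (shut) to 100 (fully open), set as the call begins (- or left out, the last holds). The fingers move at their own pace and stop on an object; FORCE is the grip in N (left out, the last holds). Time passes only in rows, so rows that repeat a pose let the fingers close. It gives the time, the measured TCP pose, the force and the opening at its end, in the units of the state.
- readout.sense(): the state, without advancing time (a new reading comes with each control period).
- optics.camera(name): name is "side" or "top" or "wrist"; returns a dict with "frame" (384x512x3 uint8, red, green, blue), "z_map" (384x512 float32, m along the optical axis (not along the pixel's ray), 0 where there is no reading), "fx", "fy", "cx", "cy" (pixels), "extrinsics" (4x4, takes a point from camera to world coordinates). Camera axes: x right, y up, looking along -z (the intrinsics and any distortion apply to the point x, -y, -z); pixel columns grow to the right and rows downward; lengths in m; the calibration is good to about 2 mm. A picture is of the moment at which its call begins.
- arm.job_done(): hands the job in, once; it reports no verdict.
Trained networks look in a picture, given as the dict that the camera call returned (one of the last four; its "shot" number tells which), for a name from the list of things; names that differ only in an ending like _2 or _b are one class to them, and where a whole thing is asked for, a point or a joint stands for the part that bears it (a point fixed in the world has none). Each returns a list of dicts, best first, with "p" (0 to 1); they miss things now and then, are a little off and sometimes report something else, mostly with a low value. They report only what shows in the picture. A call takes as long as a camera call.
- finder.search_frame(picture, name): "position" ([x, y, z] in m, in world coordinates, good to about 4 mm: the middle of the surface that is visible of it).
- finder.mark_of(picture, name): "position" ([x, y, z] in m, in world coordinates, good to about 4 mm: a listed point, or the origin of a listed thing).
The state is a dict: "time": time; "qpos": joint angles; "qvel": joint speeds; "joint_efforts": joint torques, N m; "eef_pos": TCP position; "tool_rot": TCP orientation; "contact_force": force on the tool from outside, world axes, zero at the start; "moment": the same for the moment, N m; "finger_gap": finger opening in m.
Only numpy, scipy, OpenCV 4.12 (cv2) and the standard library are available. Lean on these libraries where they do the work, as an engineer would, in place of code of your own. Each camera call takes 0.05 s, during which the arm holds its last target.

## Working session

There is one attempt and no reset: what is moved stays moved. The work goes in short steps, Python scripts to look and compute and a shell command to move; the robot and the scene stay as the last step left them, time stands still between calls to the robot, and variables do not carry over. Pictures are saved under pics/ and viewed, and the job is handed in when it is done.

```bash
ls; mkdir -p pics; python3 - <<'E'
from bench import readout, optics, arm, finder
import cv2,numpy as np
s=readout.sense(); print(s)
print(arm.grip_point_offset)
for n in ["top","side","wrist"]:
    p=optics.camera(n); cv2.imwrite(f"pics/{n}0.png",p["frame"][:,:,::-1])
    print(n,p["fx"],p["fy"],p["cx"],p["cy"],np.round(p["extrinsics"],3).tolist(),[k for k in p])
    np.savez(f"{n}0.npz",**{k:p[k] for k in ["frame","z_map","fx","fy","cx","cy","extrinsics"]})
    if n!="wrist":
      for t in ["socket_yellow","socket_red","socket_blue","seat","rim","board","mat","wash_bottle","jar","knife"]:
        r=finder.mark_of(p,t)
        print(t,[(np.round(a["position"],3).tolist(),round(a["p"],2)) for a in r[:3]])
E
```

```text
pics
{'time': 0.0, 'qpos': array([-1.22586622,  0.46945689, -0.04859696,  1.53372622,  0.02412237,
        1.14095554, -0.0823036 ]), 'qvel': array([-1.98151149e-04, -1.19460790e-03, -1.47212247e-04, -5.18289685e-04,
       -1.09170706e-03,  1.68586193e-03,  4.37302474e-05]), 'joint_efforts': array([-2.82574338e-04, -5.10301709e+01, -4.64405667e-02, -2.37716013e+01,
        1.07425265e-02,  7.30480766e-03, -1.76260755e-06]), 'eef_pos': array([0.24627889, 0.62783633, 0.23023733]), 'tool_rot': array([ 1.85808891e-01,  9.82585414e-01, -9.70082917e-04, -1.37313837e-04]), 'contact_force': array([ 0.17278821, -0.46927452, -1.23310335]), 'moment': array([0.02517374, 0.04935203, 0.01832557]), 'finger_gap': 0.08540998263328997}
0.0187
top 433.46642479009415 433.46642479009415 259.94232357579955 189.09286987893523 [[-0.015, 0.993, -0.115, 0.436], [-1.0, -0.016, -0.004, 0.028], [-0.006, 0.115, 0.993, 1.441], [0.0, 0.0, 0.0, 1.0]] ['frame', 'z_map', 'fx', 'fy', 'cx', 'cy', 'extrinsics', 'shot']
socket_yellow [([0.465, -0.192, 0.007], 0.39)]
socket_red [([0.638, -0.178, 0.002], 0.4)]
socket_blue 
[... 544 characters left out ...]
', 'shot']
socket_yellow [([0.458, -0.192, 0.005], 0.75)]
socket_red [([0.642, -0.176, 0.007], 0.75), ([0.766, 0.012, -0.002], 0.33)]
socket_blue []
seat [([0.529, 0.118, 0.022], 0.73)]
rim [([0.531, 0.121, 0.038], 0.92)]
board [([0.576, 0.128, -0.0], 0.66)]
mat [([0.555, -0.184, -0.002], 0.91)]
wash_bottle [([0.626, 0.436, -0.0], 0.66), ([0.611, -0.4, 0.006], 0.36)]
jar [([0.768, 0.013, -0.003], 0.63)]
knife [([0.613, -0.398, 0.002], 0.55)]
wrist 285.748250478103 285.748250478103 250.70647789344463 195.10512879603039 [[0.365, -0.881, -0.3, 0.169], [0.931, 0.345, 0.118, 0.66], [-0.0, -0.323, 0.947, 0.373], [0.0, 0.0, 0.0, 1.0]] ['frame', 'z_map', 'fx', 'fy', 'cx', 'cy', 'extrinsics', 'shot']
```

View pics/top0.png

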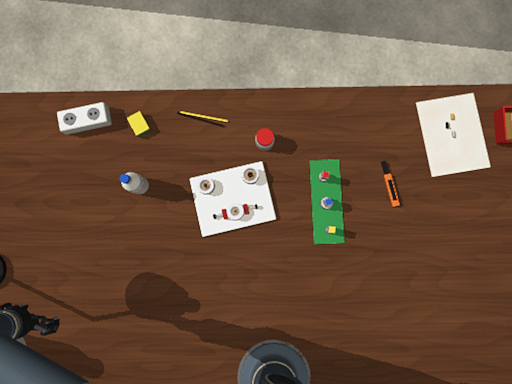

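View pics/side0.png

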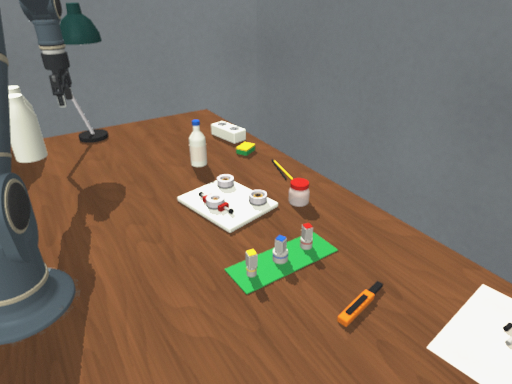

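View pics/wrist0.png

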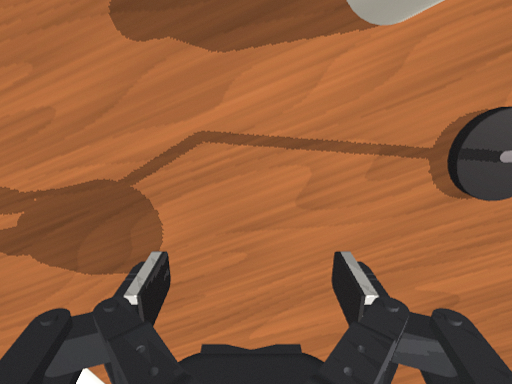

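```bash
cat > h.py <<'E'
import numpy as np,cv2
from scipy.spatial.transform import Rotation as R
def pts(p,mask=None):
    z=p["z_map"]; v,u=np.nonzero((z>0) if mask is None else (mask&(z>0)))
    d=z[v,u]
    c=np.stack([(u-p["cx"])/p["fx"]*d,-(v-p["cy"])/p["fy"]*d,-d],1)
    E=p["extrinsics"]; return c@E[:3,:3].T+E[:3,3]
def hsv(p): return cv2.cvtColor(np.ascontiguousarray(p["frame"]),cv2.COLOR_RGB2HSV)
def delta(s,pos,yaw=None):
    """yaw: world direction (angle) of tool y axis, tool down"""
    r=R.from_quat(s["tool_rot"]); d=r.inv().apply(np.array(pos)-s["eef_pos"])
    out=[np.round(d*10,4).tolist()]
    if yaw is not None:
        best=None
        for y0 in (yaw,yaw+np.pi):
            y=np.array([np.cos(y0),np.sin(y0),0]);z=np.array([0,0,-1.]);x=np.cross(y,z)
            t=(r.inv()*R.from_matrix(np.stack([x,y,z],1))).as_rotvec()
            if best is None or np.linalg.norm(t)<np.linalg.norm(best): best=t
        out.append(np.round(best/np.pi,4).tolist())
    return out
E
python3 - <<'E'
from h import *
for n in ["top","side"]:
    p=dict(np.load(n+"0.npz")); h=hsv(p); H,S,V=[h[...,i].astype(int) for i in range(3)]
    P=np.zeros(p["z_map"].shape+(3,)); m=p["z_map"]>0; P[m]=pts(p)
    for nm,mask,zr,hw in [("mat",(H>50)&(H<75)&(S>120),(-.01,.02),1),("board",(S<40)&(V>150),(.005,.03),1)]:
        mm=mask&m&(P[...,2]>zr[0])&(P[...,2]<zr[1])&(P[...,0]>.35)&(P[...,0]<.75)&(abs(P[...,1])<.32)
        q=P[mm]; r=cv2.minAreaRect(q[:,:2].astype(np.float32)*1000); print(n,nm,len(q),q[:,2].mean().round(4),r)
    for nm,mask in [("yellow",(H>22)&(H<35)&(S>150)),("red",((H<8)|(H>172))&(S>150)),("blue",(H>100)&(H<130)&(S>120))]:
        mm=mask&m&(P[...,2]>.03)&(P[...,0]>.35)&(P[...,0]<.75)&(P[...,1]<-.1)&(P[...,1]>-.28)
        q=P[mm]; print(n,nm,len(q),q.mean(0).round(4) if len(q) else 0, q[q[:,2]>.055].mean(0).round(4))
E
```

```text
top mat 2207 0.0043 ((560.2769775390625, -186.28810119628906), (281.41912841796875, 102.95467376708984), 1.3820676803588867)
top board 3733 0.0157 ((573.943115234375, 39.7197265625), (236.7978057861328, 456.5017395019531), 1.896131992340088)
top yellow 26 [ 0.4644 -0.1902  0.0696] [ 0.4644 -0.1902  0.0696]
top red 30 [ 0.6386 -0.1759  0.0683] [ 0.6386 -0.1759  0.0683]
top blue 29 [ 0.552  -0.1828  0.068 ] [ 0.5518 -0.1823  0.0692]
side mat 2265 0.0029 ((562.4771118164062, -185.4335479736328), (286.7283020019531, 107.80899047851562), 1.2602850198745728)
side board 2565 0.0145 ((599.8397827148438, 25.780075073242188), (298.8985290527344, 459.95867919921875), 0.36869606375694275)
side yellow 41 [ 0.4647 -0.192   0.0679] [ 0.4647 -0.192   0.0679]
side red 28 [ 0.6398 -0.1774  0.0679] [ 0.6398 -0.1774  0.0679]
side blue 32 [ 0.5529 -0.1842  0.0679] [ 0.5529 -0.1842  0.0679]
```

```bash

python3 -m inch '[{"dp":[-0.3,-0.25,0],"turn":[0,0,-0.03]},{"dp":[-0.6,-0.5,0],"turn":[0,0,-0.06]},{"dp":[-0.9,-0.74,0],"turn":[0,0,-0.09]}]' 60
python3 -m inch '[{"dp":[-0.3,-0.25,0],"turn":[0,0,-0.03]},{"dp":[-0.6,-0.5,0],"turn":[0,0,-0.06]},{"dp":[-0.9,-0.74,0],"turn":[0,0,-0.09]}]'
python3 - <<'E'
from h import *
from bench import readout
s=readout.sense(); print(delta(s,(.53,.118,.23),np.radians(102)))
E
```

```text
time: 1.4
eef_pos: [0.3032, 0.5257, 0.2311]
tool_rot: [0.042, 0.999, -0.0, 0.0]
contact_force: [0.9, -0.7, 0.2]
finger_gap: 0.052
time: 1.65
eef_pos: [0.3871, 0.4432, 0.2317]
tool_rot: [-0.098, 0.995, 0.0, 0.0]
contact_force: [0.6, 0.5, -1.0]
finger_gap: 0.051
[[-0.7662, -3.4686, 0.0161], [0.0001, 0.0002, -0.004]]
```

```bash

python3 -m inch '[{"dp":[-0.1,-0.4,0],"turn":[0,0,0]},{"dp":[-0.2,-0.8,0],"turn":[0,0,0]}]'
python3 -m inch '[{"dp":[-0.1,-0.4,0],"turn":[0,0,0]},{"dp":[-0.2,-0.8,0],"turn":[0,0,0]}]'
python3 -m inch '[{"dp":[-0.1,-0.4,0],"turn":[0,0,0]},{"dp":[-0.2,-0.8,0],"turn":[0,0,0]}]'
python3 -m inch '[{"dp":[-0.1,-0.4,0],"turn":[0,0,0]},{"dp":[-0.15,-0.8,0],"turn":[0,0,0]},{"dp":[-0.15,-0.8,0],"turn":[0,0,0]},{"dp":[-0.15,-0.8,0],"turn":[0,0,0]},{"dp":[-0.15,-0.8,0],"turn":[0,0,0]}]'
python3 - <<'E'
from h import *
from bench import readout,optics
s=readout.sense(); print(delta(s,(.53,.118,.23),np.radians(102)))
p=optics.camera("wrist"); cv2.imwrite("pics/w1.png",p["frame"][:,:,::-1]);np.savez("w1.npz",**{k:p[k] for k in ["frame","z_map","fx","fy","cx","cy","extrinsics"]})
E
```

```text
time: 1.82
eef_pos: [0.4222, 0.3685, 0.2314]
tool_rot: [-0.096, 0.995, 0.0, 0.0]
contact_force: [0.6, -0.0, 0.1]
finger_gap: 0.0513
time: 1.98
eef_pos: [0.4565, 0.2934, 0.2315]
tool_rot: [-0.096, 0.995, 0.0, 0.0]
contact_force: [0.4, -0.0, -0.7]
finger_gap: 0.0512
time: 2.15
eef_pos: [0.4913, 0.2187, 0.2317]
tool_rot: [-0.096, 0.995, 0.0, 0.0]
contact_force: [0.9, -0.2, -0.5]
finger_gap: 0.0513
time: 2.57
eef_pos: [0.5205, 0.1455, 0.2314]
tool_rot: [-0.096, 0.995, 0.0, -0.0]
contact_force: [-0.9, -0.1, -0.5]
finger_gap: 0.0513
[[-0.0405, -0.2885, 0.0134], [0.0003, 0.0, -0.0056]]
```

View pics/w1.png

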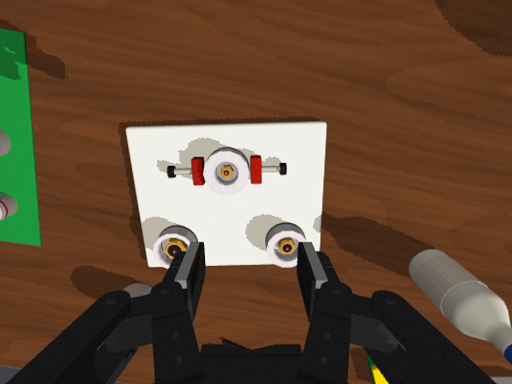

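```bash
python3 - <<'E'
from h import *
p=dict(np.load("w1.npz")); f=p["frame"][110:280,120:330][:,:,::-1]
cv2.imwrite("pics/w1z.png",cv2.resize(f,None,fx=3.6,fy=3.4,interpolation=cv2.INTER_CUBIC))
P=np.zeros(p["z_map"].shape+(3,)); m=p["z_map"]>0; P[m]=pts(p)
h=hsv(p); H,S,V=[h[...,i].astype(int) for i in range(3)]
mm=m&(S<50)&(V>150)&(P[...,2]>.008)&(P[...,2]<.022)&(P[...,0]>.42)&(P[...,0]<.72)&(P[...,1]>-.03)&(P[...,1]<.29)
q=P[mm]; r=cv2.minAreaRect((q[:,:2]*1000).astype(np.float32)); print(r, q[:,2].mean())
np.set_printoptions(precision=1,suppress=True,linewidth=200)
print((P[172,195:262]*1000)[:,[0,1,2]].T)
for nm,(u,v) in dict(c=(227,172),l=(176,245),r=(287,247)).items():
    g=(H>12)&(H<28)&(S>100)&m&(P[...,2]>.025); g[:v-18]=0;g[v+18:]=0;g[:,:u-18]=0;g[:,u+18:]=0
    q=P[g]; print(nm,g.sum(),q.mean(0)*1000,np.ptp(q,axis=0)*1000)
E
```

```text
((572.7623291015625, 127.56756591796875), (198.97650146484375, 248.8817901611328), 12.56796932220459) 0.014364134488447661
[[536.7 537.  536.2 536.  535.9 535.4 535.7 535.7 532.9 532.6 532.5 532.  532.  531.5 531.2 531.5 531.3 530.7 530.2 530.8 533.1 534.5 534.1 534.5 533.8 530.6 530.  529.6 529.1 528.8 528.5 528.2
  528.  528.  527.7 527.5 527.8 527.9 530.6 530.1 530.1 529.9 525.1 524.5 524.6 524.3 524.1 524.1 523.6 523.4 522.8 523.  522.7 522.6 528.6 523.9 523.9 523.5 523.5 522.9 522.8 522.3 522.1 522.3
  521.8 522.  522.8]
 [ 79.9  80.9  82.4  83.6  84.7  86.   87.   88.1  90.4  91.6  92.7  94.   95.1  96.4  97.6  98.6  99.8 101.1 102.3 103.2 103.7 104.5 105.8 106.8 108.2 110.1 111.4 112.6 113.8 115.  116.2 117.4
  118.6 119.8 120.9 122.1 123.3 124.5 125.5 126.8 128.  129.2 130.5 131.6 132.8 134.  135.2 136.4 137.5 138.7 139.8 141.  142.2 143.4 145.7 146.1 147.3 148.5 149.8 150.9 152.1 153.3 154.5 155.8
  156.9 158.3 159.8]
 [ 32.7  31.   33.1  32.8  32.5  33.2  31.5  30.6  39.9  40.1  39.6  40.7  39.8  40.6  41.1  39.   38.9  40.5  41.4  38.2  29.1  23.1  23.5  21.3  22.7  33.9  35.4  36.   37.   37.2  37.5  37.5
   37.4  36.6  36.8  36.8  34.7  33.5  22.3  23.2  22.3  22.2  39.7  41.2  39.9  40.2  40.4  39.2  40.4  40.3  41.8  40.2  40.3  39.7  14.8  32.9  31.8  32.4  31.5  32.8  32.6  33.6  33.3  31.7
   32.7  31.1  26.8]]
c 111 [527.8 117.4  34.7] [14.6 14.6 13. ]
l 196 [641.7  66.9  35. ] [139.6  53.4 221.4]
r 170 [612.9 211.9  34.1] [23.2 21.9 12.5]
```

View pics/w1z.png

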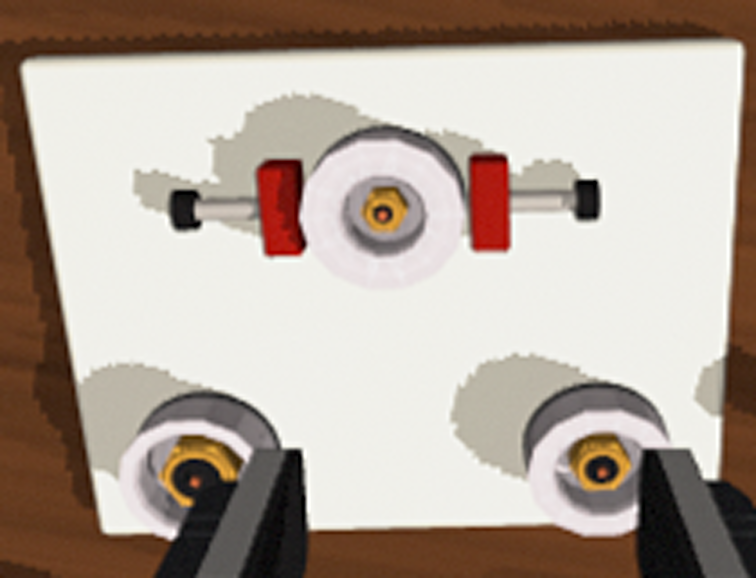

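```bash

python3 -m inch '[{"dp":[0.15,-0.4,0],"turn":[0,0,0.02]},{"dp":[0.3,-0.8,0],"turn":[0,0,0.03]}]' 60
python3 -m inch '[{"dp":[0.15,-0.4,0],"turn":[0,0,0.02]},{"dp":[0.3,-0.8,0],"turn":[0,0,0.03]}]'
python3 -m inch '[{"dp":[0.15,-0.4,0],"turn":[0,0,0]},{"dp":[0.3,-0.8,0],"turn":[0,0,0]}]'
python3 -m inch '[{"dp":[0.15,-0.4,0],"turn":[0,0,0]},{"dp":[0.3,-0.8,0],"turn":[0,0,0]},{"dp":[0.3,-0.8,0],"turn":[0,0,0]},{"dp":[0.3,-0.8,0],"turn":[0,0,0]},{"dp":[0.3,-0.8,0],"turn":[0,0,0]}]'
python3 - <<'E'
from h import *
from bench import readout,optics
s=readout.sense(); print(delta(s,(.4645,-.191,.23),np.radians(91)))
p=optics.camera("wrist"); cv2.imwrite("pics/w2.png",p["frame"][:,:,::-1]);np.savez("w2.npz",**{k:p[k] for k in ["frame","z_map","fx","fy","cx","cy","extrinsics"]})
# rim circle from w1
p=dict(np.load("w1.npz")); P=np.zeros(p["z_map"].shape+(3,)); m=p["z_map"]>0; P[m]=pts(p)
q=P[m&(abs(P[...,2]-.0405)<.004)&(np.hypot(P[...,0]-.529,P[...,1]-.118)<.035)]
print(len(q),cv2.minEnclosingCircle((q[:,:2]*1000).astype(np.float32)),q.mean(0))
E
```

```text
time: 2.78
eef_pos: [0.5065, 0.0664, 0.2311]
tool_rot: [-0.053, 0.999, 0.001, 0.0]
contact_force: [1.3, -1.7, -0.2]
finger_gap: 0.0512
time: 2.95
eef_pos: [0.4848, -0.0171, 0.2313]
tool_rot: [-0.003, 1.0, 0.0, 0.0]
contact_force: [0.5, 0.6, 0.1]
finger_gap: 0.0507
time: 3.12
eef_pos: [0.4559, -0.0955, 0.2314]
tool_rot: [-0.004, 1.0, 0.0, 0.0]
contact_force: [0.1, 0.4, 0.0]
finger_gap: 0.0514
time: 3.53
eef_pos: [0.4273, -0.1741, 0.2313]
tool_rot: [-0.003, 1.0, 0.0, 0.0]
contact_force: [0.1, 1.1, 0.5]
finger_gap: 0.0515
[[-0.3706, -0.1712, 0.0132], [0.0003, 0.0001, -0.0036]]
1252 ((529.5458984375, 116.90245819091797), 27.695093154907227) [0.52873218 0.11695473 0.0401858 ]
```

View pics/w2.png

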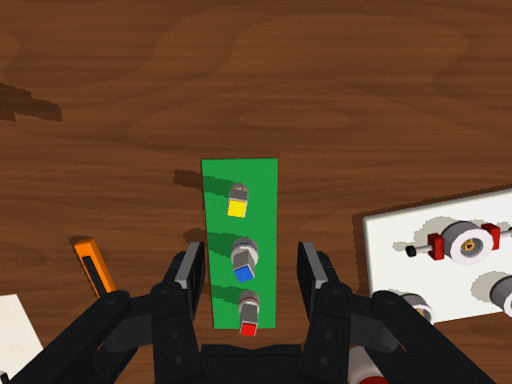

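```bash
cat > sock.py <<'E'
from h import *
import sys
p=dict(np.load(sys.argv[1])); P=np.zeros(p["z_map"].shape+(3,)); m=p["z_map"]>0; P[m]=pts(p)
C=eval(sys.argv[2])
q=P[m&(P[...,2]>.061)&(P[...,2]<.08)&(np.hypot(P[...,0]-C[0],P[...,1]-C[1])<.028)]
print("top",len(q),q.mean(0).round(4),cv2.minAreaRect((q[:,:2]*1000).astype(np.float32)))
h=hsv(p); H,S,V=[h[...,i].astype(int) for i in range(3)]
g=(H>22)&(H<35)&(S>150)&m&(np.hypot(P[...,0]-C[0],P[...,1]-C[1])<.03)
q=P[g];print("yel",len(q),q.mean(0).round(4),cv2.minAreaRect((q[:,:2]*1000).astype(np.float32)),q[:,2].min())
v,u=np.nonzero(g);print(u.min(),u.max(),v.min(),v.max(),cv2.minAreaRect(np.stack([u,v],1).astype(np.float32)))
f=p["frame"][v.min()-30:v.max()+20,u.min()-25:u.max()+25][:,:,::-1]
cv2.imwrite(sys.argv[3],cv2.resize(f,None,fx=8,fy=8,interpolation=cv2.INTER_NEAREST))
E
python3 sock.py w2.npz '(.4645,-.191)' pics/w2z.png
```

```text
top 351 [ 0.4633 -0.1898  0.0673] ((464.7808532714844, -189.9114990234375), (21.765560150146484, 22.06484031677246), 81.60055541992188)
yel 250 [ 0.4645 -0.1895  0.0683] ((465.10845947265625, -189.58314514160156), (18.030851364135742, 19.466901779174805), 81.12300872802734) 0.06498607220089975
228 245 200 217 ((236.28378295898438, 208.29730224609375), (15.782302856445312, 15.617903709411621), 9.462321281433105)
```

View pics/w2z.png

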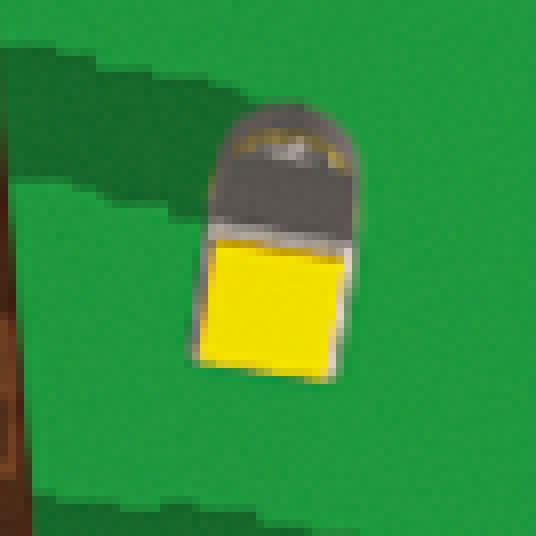

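```bash

python3 - <<'E'
from h import *
from bench import readout,optics
s=readout.sense(); print(s["eef_pos"],delta(s,(.4648,-.190,.135),np.radians(81.3)),s["qpos"])
E
```

```text
[ 0.42754897 -0.17359323  0.23119909] [[-0.3711, -0.1676, 0.9619], [0.0003, 0.0, 0.0507]] [ 0.01851499  0.11285796  0.30244835  2.03282213 -0.0407864   1.00148113
  1.91942045]
```

```bash

python3 -m inch '[{"dp":[-0.12,-0.06,0.3],"turn":[0,0,0.02]},{"dp":[-0.25,-0.12,0.6],"turn":[0,0,0.04]},{"dp":[-0.37,-0.17,0.96],"turn":[0,0,0.051]},{"dp":[-0.37,-0.17,0.96],"turn":[0,0,0.051]},{"dp":[-0.37,-0.17,0.96],"turn":[0,0,0.051]},{"dp":[-0.37,-0.17,0.96],"turn":[0,0,0.051]}]' 60
python3 - <<'E'
from h import *
from bench import readout,optics
s=readout.sense(); print(delta(s,(.4648,-.190,.036),np.radians(81.3)))
p=optics.camera("wrist"); cv2.imwrite("pics/w3.png",p["frame"][:,:,::-1]);np.savez("w3.npz",**{k:p[k] for k in ["frame","z_map","fx","fy","cx","cy","extrinsics"]})
E
python3 sock.py w3.npz '(.4645,-.191)' pics/w3z.png
```

```text
time: 4.08
eef_pos: [0.4644, -0.1915, 0.1362]
tool_rot: [0.077, 0.997, 0.0, 0.0]
contact_force: [-0.2, 0.6, 0.4]
finger_gap: 0.0517
[[-0.0009, 0.0155, 1.0015], [0.0001, 0.0002, -0.0006]]
top 722 [ 0.4635 -0.1896  0.0674] ((464.5242919921875, -189.75682067871094), (21.183177947998047, 21.969818115234375), 81.25332641601562)
yel 528 [ 0.4648 -0.1898  0.068 ] ((464.3121337890625, -189.54226684570312), (17.80523681640625, 22.198238372802734), 80.42119598388672) 0.020216026757507388
241 263 179 220 ((252.0, 199.5), (41.0, 22.0), 90.0)
```

View pics/w3.png

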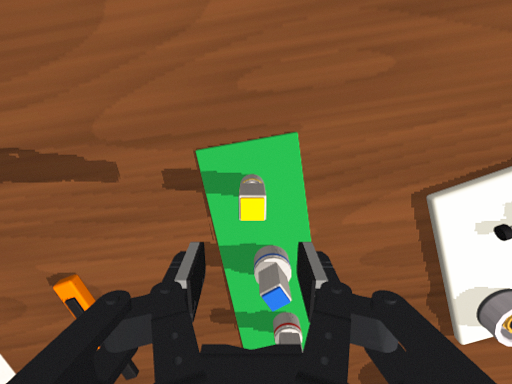

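```bash

python3 -m inch '[{"dp":[0,0.015,0.3],"turn":[0,0,0]},{"dp":[0,0.015,0.6],"turn":[0,0,0]},{"dp":[0,0.015,0.85],"turn":[0,0,0]},{"dp":[0,0.015,1.0],"turn":[0,0,0]},{"dp":[0,0.015,1.0],"turn":[0,0,0]},{"dp":[0,0.015,1.0],"turn":[0,0,0]},{"dp":[0,0.015,1.0],"turn":[0,0,0]}]' 60 60
python3 -m inch '[{"dp":[0,0,0],"turn":[0,0,0]},{"dp":[0,0,0],"turn":[0,0,0]},{"dp":[0,0,0],"turn":[0,0,0]},{"dp":[0,0,0],"turn":[0,0,0]},{"dp":[0,0,0],"turn":[0,0,0]},{"dp":[0,0,0],"turn":[0,0,0]},{"dp":[0,0,0],"turn":[0,0,0]},{"dp":[0,0,0],"turn":[0,0,0]}]' 0 60
python3 - <<'E'
from h import *
from bench import readout,optics
p=optics.camera("wrist"); cv2.imwrite("pics/w4.png",p["frame"][:,:,::-1])
E
```

```text
time: 4.72
eef_pos: [0.4654, -0.1917, 0.0375]
tool_rot: [0.078, 0.997, -0.0, 0.002]
contact_force: [0.7, 0.7, 1.4]
finger_gap: 0.0513
time: 5.38
eef_pos: [0.4648, -0.1915, 0.0367]
tool_rot: [0.078, 0.997, 0.0, 0.001]
contact_force: [-1.1, 1.5, 7.8]
finger_gap: 0.0211
```

View pics/w4.png

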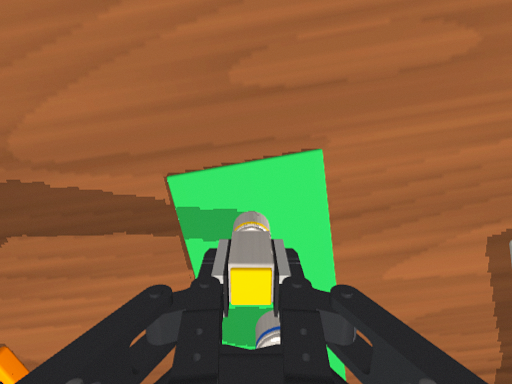

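```bash

python3 -m inch '[{"dp":[0,0,-0.1],"turn":[0,0,0]},{"dp":[0,0,-0.4],"turn":[0,0,0]},{"dp":[0,0,-0.7],"turn":[0,0,0]},{"dp":[0,0,-1.0],"turn":[0,0,0]},{"dp":[0,0,-1.0],"turn":[0,0,0]},{"dp":[0,0,-1.0],"turn":[0,0,0]}]' 0 60
python3 - <<'E'
from h import *
from bench import readout,optics
s=readout.sense(); print(s["eef_pos"],s["finger_gap"],s["contact_force"],delta(s,(.529,.1172,.17),np.radians(102.6)))
p=optics.camera("wrist"); cv2.imwrite("pics/w5.png",p["frame"][:,:,::-1]);np.savez("w5.npz",**{k:p[k] for k in ["frame","z_map","fx","fy","cx","cy","extrinsics"]})
h=hsv(p); H,S,V=[h[...,i].astype(int) for i in range(3)]
q=pts(p,(H>22)&(H<35)&(S>150)); q=q[q[:,2]>.12]
print(len(q),q.mean(0),np.ptp(q,axis=0),cv2.minAreaRect((q[:,:2]*1000).astype(np.float32)), R.from_quat(s["tool_rot"]).inv().apply(q.mean(0)-s["eef_pos"])*1000)
E
```

```text
time: 5.93
eef_pos: [0.4648, -0.1916, 0.1373]
tool_rot: [0.078, 0.997, -0.0, 0.002]
contact_force: [0.0, 0.4, -1.9]
finger_gap: 0.0211
[ 0.46484175 -0.19163734  0.13730942] 0.021129943874141896 [ 0.04789386  0.37994743 -1.89132407] [[-0.1523, 3.1507, -0.3263], [-0.0003, 0.0014, -0.12]]
1530 [ 0.46325391 -0.19059016  0.16720635] [0.02256693 0.02119295 0.05007936] ((463.26995849609375, -190.30557250976562), (19.42333984375, 21.882707595825195), 82.01551055908203) [  1.60279339   0.78597209 -29.90414502]
```

View pics/w5.png

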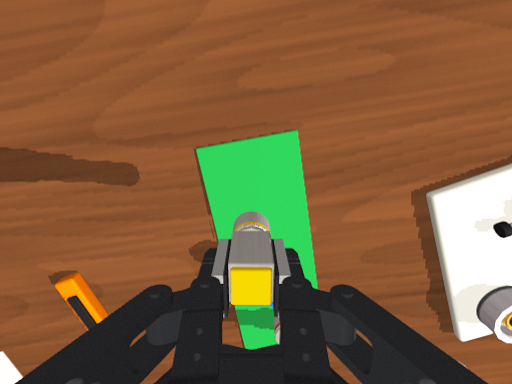

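```bash

python3 -m inch '[{"dp":[0,0.2,0],"turn":[0,0,0]},{"dp":[0,0.5,0],"turn":[0,0,0]},{"dp":[-0.05,0.8,0],"turn":[0,0,0]}]'
python3 -m inch '[{"dp":[0,0.3,0],"turn":[0,0,0]},{"dp":[0,0.6,0],"turn":[0,0,0]},{"dp":[-0.05,0.9,0],"turn":[0,0,0]}]'
python3 -m inch '[{"dp":[0,0.3,0],"turn":[0,0,-0.03]},{"dp":[0,0.6,0],"turn":[0,0,-0.06]},{"dp":[-0.05,0.8,0],"turn":[0,0,-0.09]},{"dp":[-0.05,0.9,0],"turn":[0,0,-0.12]},{"dp":[-0.05,0.9,0],"turn":[0,0,-0.12]},{"dp":[-0.05,0.9,0],"turn":[0,0,-0.12]}]'
python3 - <<'E'
from h import *
from bench import readout,optics
s=readout.sense(); print(s["eef_pos"],s["finger_gap"],delta(s,(.5307,.1168,.137),np.radians(102.6)))
p=optics.camera("wrist"); cv2.imwrite("pics/w6.png",p["frame"][:,:,::-1]);np.savez("w6.npz",**{k:p[k] for k in ["frame","z_map","fx","fy","cx","cy","extrinsics"]})
h=hsv(p); H,S,V=[h[...,i].astype(int) for i in range(3)]
q=pts(p,(H>22)&(H<35)&(S>150)); q=q[abs(q[:,2]-.167)<.006]
print(len(q),q.mean(0),np.ptp(q,axis=0),cv2.minAreaRect((q[:,:2]*1000).astype(np.float32)), R.from_quat(s["tool_rot"]).inv().apply(q.mean(0)-s["eef_pos"])*1000)
E
```

```text
time: 6.23
eef_pos: [0.4789, -0.1128, 0.1337]
tool_rot: [0.08, 0.997, 0.0, -0.002]
contact_force: [0.4, 0.1, -1.5]
finger_gap: 0.0211
time: 6.48
eef_pos: [0.498, -0.0236, 0.1335]
tool_rot: [0.078, 0.997, -0.0, -0.002]
contact_force: [0.7, -0.3, -1.3]
finger_gap: 0.0207
time: 6.98
eef_pos: [0.5181, 0.0629, 0.1338]
tool_rot: [-0.109, 0.994, -0.0, -0.002]
contact_force: [-0.5, -0.7, -1.1]
finger_gap: 0.021
[0.51809914 0.06285109 0.13384506] 0.020982521418761144 [[-0.2398, 0.4994, -0.0324], [-0.0, -0.0011, -0.0005]]
1458 [0.5168007  0.06324118 0.16527705] [0.02220682 0.02140852 0.00569744] ((517.8234252929688, 63.54949188232422), (19.728857040405273, 18.44224739074707), 11.954082489013672) [  1.29210392   0.65889371 -31.42776962]
```

View pics/w6.png

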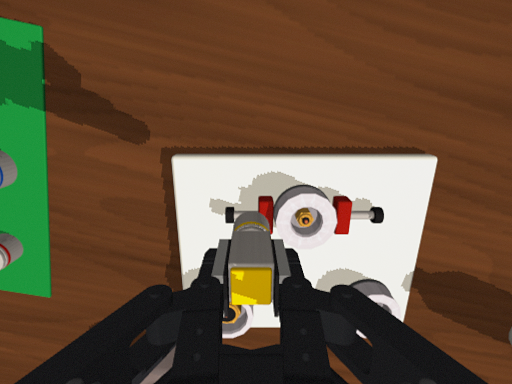

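```bash

python3 - <<'E'
from h import *
p=dict(np.load("w6.npz")); P=np.zeros(p["z_map"].shape+(3,)); m=p["z_map"]>0; P[m]=pts(p)
from scipy.optimize import least_squares
c=np.array([.529,.117])
rr=np.hypot(P[...,0]-c[0],P[...,1]-c[1])
M=m&(abs(P[...,2]-.0402)<.003)&(rr<.032)
q=P[M];print(len(q),q.mean(0),cv2.minEnclosingCircle((q[:,:2]*1000).astype(np.float32)))
cs,_=cv2.findContours(M.astype(np.uint8),cv2.RETR_CCOMP,cv2.CHAIN_APPROX_NONE)
E=p["extrinsics"]
for ct in cs:
    if len(ct)<30: continue
    u=ct[:,0,:].astype(float)
    d=np.stack([(u[:,0]-p["cx"])/p["fx"],-(u[:,1]-p["cy"])/p["fy"],-np.ones(len(u))],1)@E[:3,:3].T
    t=(.041-E[2,3])/d[:,2]; w=(E[:3,3]+d*t[:,None])[:,:2]*1000
    f=lambda x:np.hypot(w[:,0]-x[0],w[:,1]-x[1])-x[2]
    r=least_squares(f,[529,117,20],loss="soft_l1"); print(len(u),r.x,np.abs(r.fun).mean(),cv2.fitEllipse(u.astype(np.float32)))
h=hsv(p); H,S,V=[h[...,i].astype(int) for i in range(3)]
q=P[m&(H>12)&(H<28)&(S>100)&(rr<.012)&(P[...,2]>.034)];print(len(q),q.mean(0)*1000,q[:,:2].min(0)*500+q[:,:2].max(0)*500,np.ptp(q,axis=0)*1000)
b=P[m&(S<50)&(V>150)&(abs(P[...,2]-.015)<.006)&(P[...,0]>.42)&(P[...,0]<.72)&(P[...,1]>-.03)&(P[...,1]<.29)]
print(cv2.minAreaRect((b[:,:2]*1000).astype(np.float32)))
f=p["frame"][170:260,240:370][:,:,::-1]; cv2.imwrite("pics/w6z.png",cv2.resize(f,None,fx=6,fy=6,interpolation=cv2.INTER_CUBIC))
E
```

```text
2090 [0.5284722  0.11671056 0.04020974] ((529.5222778320312, 117.15245056152344), 27.775035858154297)
166 [528.76700768 116.55445585  27.02348096] 0.32669468193116924 ((305.97686767578125, 220.7510223388672), (55.38808059692383, 60.41218185424805), 74.84320068359375)
86 [528.3134532  116.0572876   13.76663689] 0.2642325094989593 ((305.5455017089844, 220.89047241210938), (27.979320526123047, 31.14032554626465), 73.92230987548828)
140 [528.76042254 116.13233131  35.85397683] [529.08968116 116.5370029 ] [14.22772228 14.25784297  5.01461342]
((572.6889038085938, 126.57415008544922), (198.10157775878906, 248.92074584960938), 12.533809661865234)
```

View pics/w6z.png

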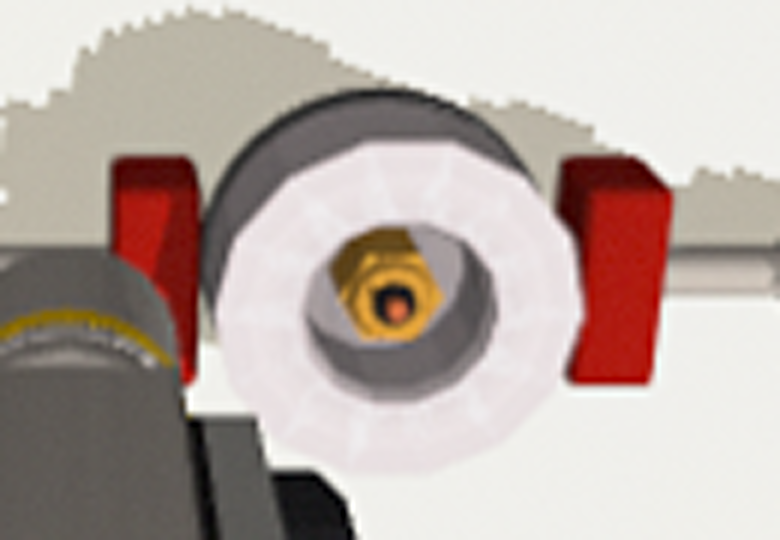

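```bash

python3 -m inch '[{"dp":[-0.12,0.25,0],"turn":[0,0,0]},{"dp":[-0.23,0.5,0],"turn":[0,0,0]},{"dp":[-0.23,0.5,0],"turn":[0,0,0]},{"dp":[-0.23,0.5,0],"turn":[0,0,0]},{"dp":[-0.23,0.5,0],"turn":[0,0,0]},{"dp":[-0.23,0.5,0],"turn":[0,0,0]}]'
python3 - <<'E'
from h import *
from bench import readout,optics
s=readout.sense(); print(s["eef_pos"],s["contact_force"],delta(s,(.5295,.116,.082),np.radians(102.6)))
E
```

```text
time: 7.53
eef_pos: [0.5305, 0.1147, 0.135]
tool_rot: [-0.108, 0.994, -0.001, -0.001]
contact_force: [0.2, 0.4, -1.0]
finger_gap: 0.021
[0.53045976 0.11474969 0.1349887 ] [ 0.18570648  0.38752755 -0.99027441] [[0.0061, 0.0148, 0.5299], [-0.0003, -0.0004, -0.0011]]
```

```bash

python3 -m inch '[{"dp":[0.006,0.015,0.2],"turn":[0,0,0]},{"dp":[0.006,0.015,0.4],"turn":[0,0,0]},{"dp":[0.006,0.015,0.53],"turn":[0,0,0]},{"dp":[0.006,0.015,0.53],"turn":[0,0,0]},{"dp":[0.006,0.015,0.53],"turn":[0,0,0]},{"dp":[0.006,0.015,0.53],"turn":[0,0,0]},{"dp":[0.006,0.015,0.53],"turn":[0,0,0]}]'
python3 - <<'E'
from h import *
from bench import readout,optics
s=readout.sense(); print(s["eef_pos"],s["contact_force"],delta(s,(.5295,.116,.074),np.radians(102.6)))
a=[]
for n in ["wrist","side"]:
    p=optics.camera(n); f=p["frame"][:,:,::-1]
    f=f[180:340,170:340] if n=="wrist" else f[150:230,170:270]
    a.append(cv2.resize(f,(480,480) if n=="wrist" else (600,480),interpolation=cv2.INTER_CUBIC)); cv2.imwrite(f"pics/{n}7.png",a[-1])
E
```

```text
time: 8.12
eef_pos: [0.5308, 0.118, 0.0834]
tool_rot: [-0.109, 0.994, 0.0, 0.001]
contact_force: [-0.8, 0.5, -0.9]
finger_gap: 0.0213
[0.53084944 0.11800194 0.0834475 ] [-0.77104487  0.53275938 -0.88950995] [[0.0177, -0.0166, 0.0944], [0.0, 0.0007, -0.0003]]
```

View pics/wrist7.png

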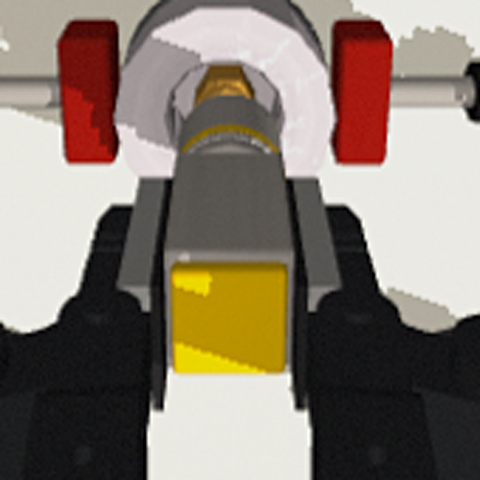

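View pics/side7.png

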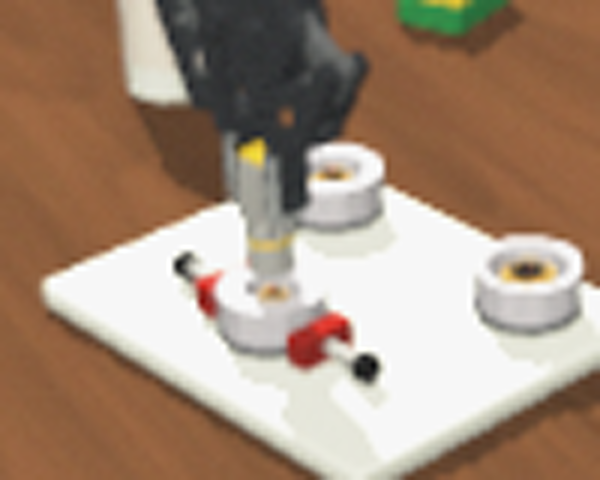

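```bash

python3 -m inch '[{"dp":[0.008,-0.008,0.03],"turn":[0,0,0]},{"dp":[0.008,-0.008,0.06],"turn":[0,0,0]},{"dp":[0.008,-0.008,0.09],"turn":[0,0,0]},{"dp":[0.008,-0.008,0.12],"turn":[0,0,0]},{"dp":[0.008,-0.008,0.12],"turn":[0,0,0]},{"dp":[0.008,-0.008,0.12],"turn":[0,0,0]}]'
python3 -m inch '[{"dp":[0,0,0.01],"turn":[0,0,0]},{"dp":[0,0,0.02],"turn":[0,0,0]},{"dp":[0,0,0.03],"turn":[0,0,0]},{"dp":[0,0,0.04],"turn":[0,0,0]},{"dp":[0,0,0.04],"turn":[0,0,0]},{"dp":[0,0,0.04],"turn":[0,0,0]}]'
```

```text
time: 8.72
eef_pos: [0.5291, 0.1173, 0.0699]
tool_rot: [-0.11, 0.994, -0.0, -0.0]
contact_force: [0.3, -0.3, -1.4]
finger_gap: 0.0214
time: 9.22
eef_pos: [0.5293, 0.1173, 0.0662]
tool_rot: [-0.11, 0.994, 0.0, -0.0]
contact_force: [0.6, -0.8, -1.0]
finger_gap: 0.0213
```

```bash

python3 -m inch '[{"dp":[0,0,0.02],"turn":[0,0,0]},{"dp":[0,0,0.04],"turn":[0,0,0]},{"dp":[0,0,0.06],"turn":[0,0,0]},{"dp":[0,0,0.08],"turn":[0,0,0]},{"dp":[0,0,0.08],"turn":[0,0,0]},{"dp":[0,0,0.08],"turn":[0,0,0]}]'
python3 -m inch '[{"dp":[0,0,0.01],"turn":[0,0,0]},{"dp":[0,0,0.02],"turn":[0,0,0]},{"dp":[0,0,0.03],"turn":[0,0,0]},{"dp":[0,0,0.03],"turn":[0,0,0]},{"dp":[0,0,0.03],"turn":[0,0,0]},{"dp":[0,0,0.03],"turn":[0,0,0]}]'
```

```text
time: 9.72
eef_pos: [0.5292, 0.1173, 0.0581]
tool_rot: [-0.11, 0.994, -0.0, -0.0]
contact_force: [1.1, -1.1, -0.7]
finger_gap: 0.0212
time: 10.22
eef_pos: [0.5295, 0.1173, 0.0557]
tool_rot: [-0.11, 0.994, 0.0, 0.0]
contact_force: [-1.8, 0.3, 4.5]
finger_gap: 0.0212
```

```bash

python3 -m inch '[{"dp":[0,0,0.005],"turn":[0,0,0]},{"dp":[0,0,0.01],"turn":[0,0,0]},{"dp":[0,0,0.01],"turn":[0,0,0]},{"dp":[0,0,0.01],"turn":[0,0,0]},{"dp":[0,0,0.01],"turn":[0,0,0]},{"dp":[0,0,0.01],"turn":[0,0,0]}]'
python3 - <<'E'
from h import *
from bench import readout,optics
for n in ["wrist","side"]:
    p=optics.camera(n); f=p["frame"][:,:,::-1]
    if n=="side": f=f[120:290,160:360]
    cv2.imwrite(f"pics/{n}8.png",cv2.resize(f,(600,510),interpolation=cv2.INTER_CUBIC))
    h=hsv(p); H,S,V=[h[...,i].astype(int) for i in range(3)]
    q=pts(p,(H>22)&(H<35)&(S>150)); q=q[(np.hypot(q[:,0]-.5293,q[:,1]-.117)<.03)&(q[:,2]>.075)&(q[:,2]<.11)]
    print(n,len(q),q.mean(0),np.percentile(q[:,2],[10,50,90]))
print(readout.sense()["contact_force"])
E
```

```text
time: 10.72
eef_pos: [0.5295, 0.1174, 0.0557]
tool_rot: [-0.11, 0.994, 0.0, 0.0]
contact_force: [-3.7, -1.4, 11.9]
finger_gap: 0.0214
wrist 1439 [0.52800975 0.11767649 0.08713286] [0.0863121 0.0872169 0.0878944]
side 11 [0.52423671 0.12029347 0.08717024] [0.08599353 0.08711727 0.08923997]
[-3.88533725 -0.63841991 12.57373343]
```

View pics/wrist8.png

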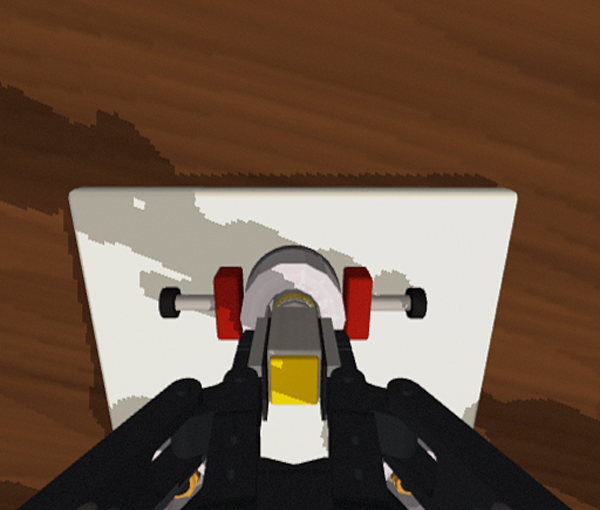

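View pics/side8.png

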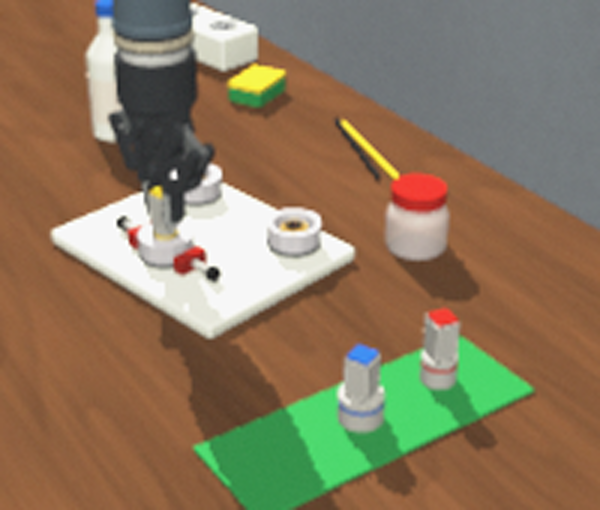

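```bash
python3 -c "
from bench import arm
print(arm.job_done())"
```

```text
the job is handed in; nothing more can be done
None
```

The yellow socket is fully seated over the clamped nut, still held by its adapter, and the job is handed in at about 11 s.

I did not try sockets one after another. The wrist camera measured the clamped nut at about 14 mm across, in a recess of about 27 mm, so I picked the yellow socket first. I gripped it by its adapter, turned it to the board's angle and lowered it over the nut. The red and blue sockets were never touched.

**Checks before hand-in:**
- **Seating depth:** contact came with the tool at 55.7 mm, as expected for the recess floor. The tip's top measured 87 mm, against 88 mm for a fully seated socket.
- **Push and grip:** about 12 N down, with the jaws closed on the adapter at 21 mm.
- **Sideways position:** the tool centre was within about 1 mm of the measured nut axis, and the tilt was near zero.
- **Other items:** the side view showed the red and blue sockets upright on the mat, and the bottle and jar in place. The knife was outside that last view, but the arm never went near it.

**Disagreements:** the wrist camera placed the socket tip about 1–1.5 mm off the arm's own reading, within its calibration error. Measured tool positions strayed 1–2 mm from the target during the approach, and I corrected them before the descent. No check failed.

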